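# Complete the pinwheel layer of cartons on the pallet slab

## Task

Two of the four cartons already lie on the little pallet slab; complete the interlocking pinwheel layer with the two cartons from the teal mat, each lying on its large face squarely on one of the two empty blue tape outlines. The carton that stands on end must first be laid down flat on the mat, in a controlled way without toppling, and let go there, then taken again and loaded (the other carton may be loaded before or after that). Do not drop cartons, keep the two placed ones on their outlines, and leave everything else on the bench where it is.

Things in the scene. Friction and masses are not known exactly. Their poses are not given: they have to be found in the camera images.
- slab: Fixed square pallet slab, plywood deck on three runners, 216 x 216 mm, top 25 mm above the bench. Origin under its centre on the bench, z up, x and y along its edges. Four blue tape outlines, 130 x 60 mm each, form a pinwheel on the deck around a 74 mm square empty middle; neighbouring outlines are 4 mm apart, and 11 mm inside the slab's edge.
- mat: Fixed thin teal bench mat, 250 x 250 mm, 3 mm thick; origin under its centre on the bench, z up, x and y along its edges. The two cartons to be loaded start on it.
- flat_carton: Brown cardboard carton 130 x 60 x 45 mm, rigid, about 0.25 kg (0.18 to 0.33), paler tape strip on both large (130 x 60) faces and over the ends, white label on each long narrow side. It starts lying flat on the mat. Origin at the centre of its underside as it starts; x along its 130 mm length, y along its 60 mm width, z along its 45 mm thickness (up).
- standing_carton: Brown cardboard carton 130 x 60 x 45 mm, rigid, about 0.25 kg (0.18 to 0.33), paler tape strip on both large (130 x 60) faces and over the ends, white label on each long narrow side. Starts standing on end on the mat. Origin at the centre of the end it starts on; z along its length (up at the start), y along its 60 mm width, x along its 45 mm thickness.
- placed_0: Brown cardboard carton 130 x 60 x 45 mm, rigid, about 0.25 kg (0.18 to 0.33), paler tape strip on both large (130 x 60) faces and over the ends, white label on each long narrow side. Lies loose on slot0 of the slab, already in place. Axes as for flat_carton.
- placed_2: Brown cardboard carton 130 x 60 x 45 mm, rigid, about 0.25 kg (0.18 to 0.33), paler tape strip on both large (130 x 60) faces and over the ends, white label on each long narrow side. Lies loose on slot2 of the slab, already in place. Axes as for flat_carton.
- slot0 (a point): Centre of outline slot0 on the deck surface, (-32,-67) mm in the slab's frame; long side along slab x; starts covered by placed_0.
- slot1 (a point): Centre of outline slot1 on the deck surface, (67,-32) mm in the slab's frame; long side along slab y; starts empty. The empty middle of the pinwheel, where a finger fits, borders its inner long side from 5 mm before to 65 mm beyond this point along slab +y; the rest of that side abuts slot0.
- slot2 (a point): Centre of outline slot2 on the deck surface, (32,67) mm in the slab's frame; long side along slab x; starts covered by placed_2.
- slot3 (a point): Centre of outline slot3 on the deck surface, (-67,32) mm in the slab's frame; long side along slab y; starts empty. The empty middle of the pinwheel, where a finger fits, borders its inner long side from 5 mm before to 65 mm beyond this point along slab -y; the rest of that side abuts slot2.
- flat_carton_center (a point): Middle of the carton flat_carton (in length, width and thickness).
- standing_carton_center (a point): Middle of the carton standing_carton (in length, width and thickness).
- placed_0_center (a point): Middle of the carton placed_0 (in length, width and thickness).
- placed_2_center (a point): Middle of the carton placed_2 (in length, width and thickness).
- roll_a: Bystander: white tape roll standing upright, 48 mm across, 50 mm tall, origin under its centre.
- roll_b: Bystander: a second white tape roll like it.
- cleaver: Bystander: black fibre cleaver with an orange strip, 75 x 55 x 48 mm, origin under its centre.
- pen_cup: Bystander: blue cup with pens, 80 mm across, 146 mm tall with its pens, origin under its centre.
- screwdriver: Bystander: screwdriver lying on the bench, about 200 mm long, red handle.

How it is judged:
On the way:
1. The carton that stood on end lies flat (on a large face) on the mat, its centre over the mat, at rest and let go (angle between the x axis of standing_carton and the z axis of mat, either way round below 0.08 rad and z of standing_carton_center in the frame of mat below 0.031 m and x of standing_carton_center in the frame of mat between -0.125 and 0.125 m and y of standing_carton_center in the frame of mat between -0.125 and 0.125 m and contact force between the fingers and standing_carton below 0.1 N and linear speed of standing_carton below 0.03 m/s), for 0.2 s.
At the end, for the whole second after the job is handed in: Every outline carries one carton (the first two still on slot0 and slot2), on a large face on the deck (flat within 0.06 rad, centre 18 to 28 mm above it), centre within 10 mm of the outline centre, long side within 0.1 rad of the outline, all at rest (horizontal distance between placed_0_center and slot0 below 0.01 m and angle between the x axis of each of placed_0, placed_2 and the x axis of slab, either way round below 0.1 rad and angle between the z axis of each of placed_0, placed_2 and the z axis of slab, either way round below 0.06 rad and z of placed_0_center in the frame of slot0 between 0.018 and 0.028 m and horizontal distance between placed_2_center and slot2 below 0.01 m and z of placed_2_center in the frame of slot2 between 0.018 and 0.028 m and ((horizontal distance between flat_carton_center and slot1 below 0.01 m and angle between the x axis of flat_carton and the y axis of slab, either way round below 0.1 rad and angle between the z axis of flat_carton and the z axis of slab, either way round below 0.06 rad and z of flat_carton_center in the frame of slot1 between 0.018 and 0.028 m and horizontal distance between standing_carton_center and slot3 below 0.01 m and angle between the z axis of standing_carton and the y axis of slab, either way round below 0.1 rad and angle between the x axis of standing_carton and the z axis of slab, either way round below 0.06 rad and z of standing_carton_center in the frame of slot3 between 0.018 and 0.028 m) or (horizontal distance between flat_carton_center and slot3 below 0.01 m and angle between the x axis of flat_carton and the y axis of slab, either way round below 0.1 rad and angle between the z axis of flat_carton and the z axis of slab, either way round below 0.06 rad and z of flat_carton_center in the frame of slot3 between 0.018 and 0.028 m and horizontal distance between standing_carton_center and slot1 below 0.01 m and angle between the z axis of standing_carton and the y axis of slab, either way round below 0.1 rad and angle between the x axis of standing_carton and the z axis of slab, either way round below 0.06 rad and z of standing_carton_center in the frame of slot1 between 0.018 and 0.028 m)) and linear speed of each of flat_carton, standing_carton, placed_0, placed_2 below 0.02 m/s); the robot touches nothing.
It fails at once if a bystander (a tape roll, the cleaver, the pen cup or the screwdriver) is shifted by more than 30 mm (distance of any of roll_a, roll_b, cleaver, pen_cup, screwdriver from where it was at the start of the episode above 0.03 m).
It fails at once if the standing carton topples over instead of being laid down (turns faster than 8 rad/s) (angular speed of standing_carton above 8 rad/s).
It fails at once if a carton is dropped or thrown (faster than 1.3 m/s) (linear speed of any of flat_carton, standing_carton above 1.3 m/s).
It also fails if it takes over 67 s, if anything falls off the work surface, if the arm or the gripper's body presses on something with over 40 N, if the wrist force passes 120 N, or if a joint passes its speed limit or range.

## Robot

A 7-joint arm with a two-finger parallel gripper is mounted at the origin on the work surface. World frame = base frame: x ahead of the robot, y to its left, z up, the work surface at z = 0. Lengths are in m, angles in rad, forces in N, time in s.
With the tool pointing down it reaches from about 0.425 to 0.825 m from the base axis. Payload 3.6 kg.
Tool frame: the origin (TCP) lies midway between the tips of the shut fingers; the grasp point (between the pads) lies robot.hold_point_z behind it (robot.hold_point_z is the distance from the TCP to the grasp point, in m); z points along the fingers, y is the line along which they close (so a half turn about z gives the same grasp; the last joint's range is limited). The gripper opens to 93 mm and grips with 3 to 60 N. Pads are 15 mm wide; open, the fingers measure 128 mm over their backs; the gripper's body (75 mm by 188 mm) begins 65 mm behind the grasp point.
Start: joints at [-1.141, 0.615, -0.013, 1.423, 0.008, 1.103, -0.04], TCP at [0.287, 0.583, 0.219] pointing down, gripper open.
Joint ranges: [-3.12, 3.12], [-0.3, 2.06], [-1.34, 1.32], [0.26, 2.42], [-1.36, 4.5], [0.01, 1.98], [-2.84, 2.84]. Speed limits (rad/s): [2.79, 2.79, 3.14, 3.14, 3.14, 3.14, 3.14].

## Interface

Orientations are given as [roll, pitch, yaw] about the fixed x, y, z axes, in that order (R = Rz(yaw) Ry(pitch) Rx(roll)).
In Python, from plant import robot gives the robot as it stands. The module is installed in compiled form; this text tells all that it offers.
- The arm moves only by the tool arm_command, never from a script. Its arguments are lists of equal length, an entry for each row: "jaw": the finger opening in mm, from 0 to 93; "offset": the shift along the tool's x, y, z in mm, a list of three; "rot": the turn, a rotation vector about the tool's x, y, z in degrees, a list of three. A call has 1 to 12 rows; each row is the pose to reach, as a shift and turn from the pose commanded when the call began, along the tool's axes at that moment; what a row does not reach only later rows make up. A row lasts 1/12 s, in which the tool goes at most 41.7 mm and 7.16 degrees, less where a joint would pass 70% of its speed; a pose out of reach is approached as far as the arm can. A call with a gripper value outside its range is refused whole. The fingers move at their own pace and stop on an object; the grip force is fixed at half the most. Time passes only in rows, so rows that repeat a pose let the fingers close. It gives the time, the measured TCP pose, the force, the opening and the grip force at its end, in the units of the state.
- robot.read_state(): the state, without advancing time (a new reading comes with each control period).
- robot.get_image(name): name is "side" or "top"; returns the picture (384x512x3 uint8, red, green, blue); there is no depth.
- robot.get_calibration(name): a dict with "fov_y" (degrees; the focal length in pixels is half the picture's height over the tangent of half this angle, whatever the lens; pixels are square), "cx", "cy" (the principal point, pixels), "pose" (4x4, takes a point from camera to world coordinates). Camera axes: x right, y down, z forward; pixel columns grow to the right and rows downward; lengths in m; the calibration is good to about 2 mm. A picture is of the moment at which its call begins. get_calibration takes no time and is no camera call.
- robot.hand_in(): hands the job in; it is judged then, once.
The state is a dict: "t": time; "joint_positions": joint angles; "qd": joint speeds; "effort": joint torques, N m; "ee_pos": TCP position; "eef_rot": TCP orientation; "contact_force": force on the tool from outside, world axes, zero at the start; "wrist_torque": the same for the moment, N m; "grip_width": opening from 0.0 (shut) to 1.0 (fully open); "gripper_force": force on a finger pad.
Only numpy, scipy, OpenCV 4.12 (cv2) and the standard library are available. Lean on these libraries where they do the work, as an engineer would, in place of code of your own. Each camera call takes 0.05 s, during which the arm holds its last target. There are 200 camera calls.

## Working session

There is one attempt and no reset: what is moved stays moved. The work goes in short steps, Python scripts to look and compute and a tool call to move; the robot and the scene stay as the last step left them, time stands still between calls to the robot, and variables do not carry over. Pictures are saved under pics/ and viewed, at most 10 in all, crops included, and the job is handed in when it is done.

Besides the shell and the picture viewer there is one more tool, called after ">>>" as name(argument=value, ...), one argument or row to a line, values as JSON. arm_command: Moves the arm, as the interface text tells. Its arguments: {"type":"object","properties":{"jaw":{"type":"array"},"offset":{"type":"array"},"rot":{"type":"array"}},"required":["jaw","offset","rot"]}

```bash
mkdir -p pics
python3 - <<'E'
from plant import robot
import cv2,json
for n in("side","top"):
    cv2.imwrite(f"pics/{n}0.png",cv2.resize(robot.get_image(n)[:,:,::-1],(800,600),interpolation=cv2.INTER_CUBIC))
    c=robot.get_calibration(n);print(n,c)
print(robot.hold_point_z);print(robot.read_state())
E
```

```text
side {'fov_y': 48.20893939986551, 'cx': 254.20740549185956, 'cy': 187.2261275350307, 'pose': array([[ 0.95249583, -0.16202684,  0.257874  ,  0.161133  ],
       [-0.30437882, -0.53497788,  0.7881321 , -1.1460933 ],
       [ 0.01025833, -0.82918392, -0.55888174,  0.88840701],
       [ 0.        ,  0.        ,  0.        ,  1.        ]])}
top {'fov_y': 57.42507622965916, 'cx': 256.31705867962046, 'cy': 195.39777207869403, 'pose': array([[ 0.01881452, -0.99007142,  0.1393004 ,  0.42995312],
       [-0.99960978, -0.02150422, -0.01782864, -0.00809257],
       [ 0.02064718, -0.13891061, -0.99008966,  1.00149502],
       [ 0.        ,  0.        ,  0.        ,  1.        ]])}
0.0188
{'t': 0.1, 'joint_positions': array([-1.14048765,  0.61582532, -0.01258907,  1.42468204,  0.0080897 ,
        1.10342177, -0.04037975]), 'qd': array([ 0.00170574, -0.00130692,  0.0010029 , -0.00456513, -0.00034764,
        0.00096702,  0.0007141 ]), 'effort': array([ 1.31681707e-03, -4.60044265e+01,  2.09856187e-01, -1.66245013e+01,
       -6.12954749e-02,  1.69197517e-02,  9.93382673e-05]), 'ee_pos': array([0.2863999 , 0.58272859, 0.21761403]), 'eef_rot': array([-3.13930648e+00,  3.43395648e-05,  2.68484227e+00]), 'contact_force': array([-0.08033434, -0.43199943, -0.00671225]), 'wrist_torque': array([-0.00500054, -0.04794013, -0.03111034]), 'gripper_force': 0.0, 'grip_width': 1.0014356256470167}
```

View pics/top0.png

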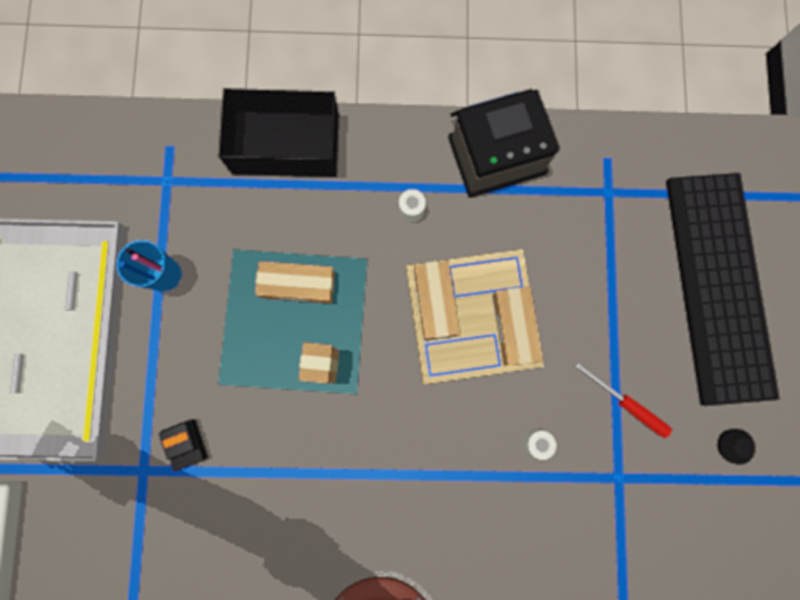

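View pics/side0.png

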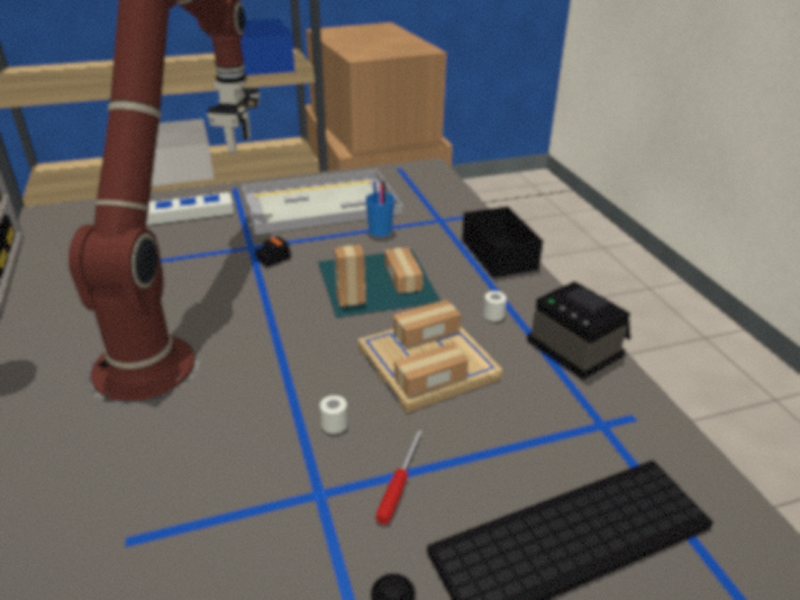

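The top view shows the mat (centre ~293,320 in the 800x600 picture), the flat carton (295,282), the standing carton (318,362), the slab (475,316) and its empty outlines at (486,276) and (463,355). The side view shows the same scene from the robot's right. I'll enlarge both.

Run:
```python
from plant import robot
import cv2,numpy as np
def crop(n,x0,y0,w,h,s,out):
    im=np.mean([robot.get_image(n).astype(float) for _ in range(2)],0).astype(np.uint8)[:,:,::-1]
    c=cv2.resize(im[y0:y0+h,x0:x0+w],None,fx=s,fy=s,interpolation=cv2.INTER_CUBIC)
    for i in range(0,w,10):
        cv2.line(c,(i*s,0),(i*s,6 if i%50 else 14),(255,255,255),1)
        if i%20==0: cv2.putText(c,str(x0+i),(i*s,24),0,.4,(255,255,255),1)
    for j in range(0,h,10):
        cv2.line(c,(0,j*s),(6,j*s),(255,255,255),1)
        if j%20==0: cv2.putText(c,str(y0+j),(8,j*s+4),0,.4,(255,255,255),1)
    cv2.imwrite(out,c)
crop("top",130,150,225,110,3.5.__int__() and 3,"pics/top1.png") if 0 else None
crop("top",135,150,110,110,5,"pics/topm.png")
crop("top",250,150,110,110,5,"pics/tops.png")
crop("side",200,150,125,115,5,"pics/side1.png")
```

```text
(no output)
```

View pics/topm.png

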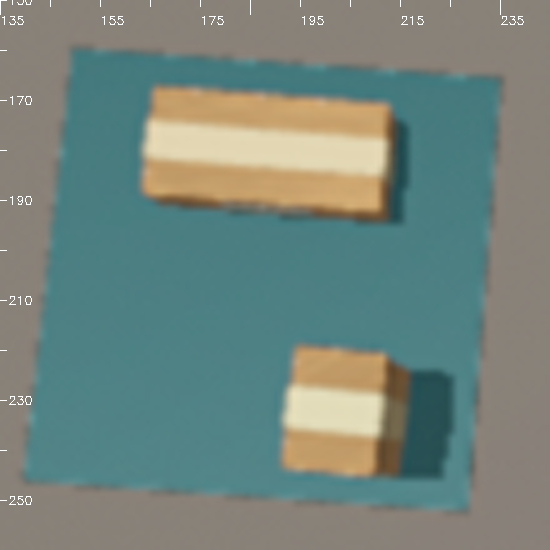

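View pics/tops.png

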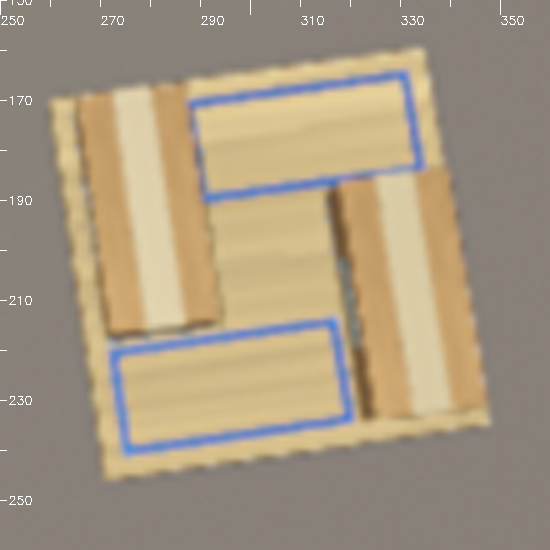

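View pics/side1.png

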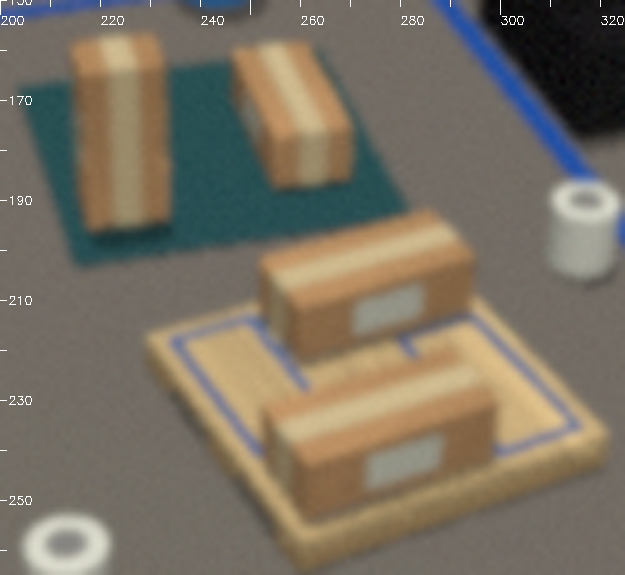

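The crops give these corners as crop pixels (native = origin + px/5).
- **Top, mat:** (72,46), (502,78), (468,512), (22,481).
- **Top, flat carton's top face:** (154,86), (392,103), (384,213), (143,194).
- **Top, standing carton's top face:** (295,346), (387,354), (375,473), (282,467).
- **Top, slab:** (50,99), (425,49), (490,425), (106,480).
- **Side:** standing top face (72,48), (155,34), (162,65), (80,72); flat top face (232,52), (313,43), (352,125), (266,135).

```bash
cat > h.py <<'E'
from plant import robot
import numpy as np
def ray(n,p,o):
    c=robot.get_calibration(n);f=192/np.tan(np.radians(c["fov_y"]/2))
    u,v=np.array(o)+(np.array(p)+.5)/5-.5
    d=c["pose"][:3,:3]@[(u-c["cx"])/f,(v-c["cy"])/f,1];return c["pose"][:3,3],d
def at(n,p,o,z):
    c,d=ray(n,p,o);return (c+d*(z-c[2])/d[2])[:2]
def tri(p,q,o1,o2=(200,150)):
    a,d=ray("top",p,o1);b,e=ray("side",q,o2)
    s=np.linalg.lstsq(np.c_[d,-e],b-a,rcond=None)[0];x,y=a+d*s[0],b+e*s[1];return (x+y)/2,np.linalg.norm(x-y)
def rect(name,n,ps,o,z):
    P=np.array([at(n,p,o,z) for p in ps]);e=np.roll(P,-1,0)-P
    print(name,"c",P.mean(0).round(4),"sides",np.linalg.norm(e,axis=1).round(4),"ang",np.degrees(np.arctan2(e[:,1],e[:,0])).round(1))
M=(135,150);S=(250,150);D=(200,150)
E
python3 - <<'E'
from h import *
np.set_printoptions(suppress=True)
fl=[(154,86),(392,103),(384,213),(143,194)];st=[(295,346),(387,354),(375,473),(282,467)];sl=[(50,99),(425,49),(490,425),(106,480)]
rect("mat","top",[(72,46),(502,78),(468,512),(22,481)],M,.003)
rect("flat","top",fl,M,.048);rect("stand","top",st,M,.133);rect("slab","top",sl,S,.025)
rect("slotA","top",[(190,101),(405,72),(424,168),(206,199)],S,.025)
rect("slotB","top",[(112,351),(335,320),(352,420),(126,454)],S,.025)
rect("p_left","top",[(76,97),(182,83),(219,323),(110,333)],S,.07)
rect("p_right","top",[(337,185),(443,168),(487,407),(374,418)],S,.07)
# side: world +y is far-left; top image right=-y
fs=[(266,135),(352,125),(313,43),(232,52)]; 
rect("flat side","side",fs,D,.048);ss=[(80,72),(162,65),(155,34),(72,48)]
rect("stand side","side",ss,D,.133)
for nm,p,q in(("flat",fl,[(313,43),(352,125),(266,135),(232,52)]),("st",st,[(155,34),(162,65),(80,72),(72,48)])):
    for a,b in zip(p,q): print(nm,*[np.round(k,4) for k in tri(a,b,M)])
for a,b in ((sl[1],None),(sl[2],(305,540)),(sl[3],(147,338))):
    if b: print("slab",*[np.round(k,4) for k in tri(a,b,S)])
print("slab r",tri(sl[2],(305,540),S)[0],tri(sl[1],(607,432),S)[0])
E
```

```text
mat c [0.5394 0.1687] sides [0.25   0.2499 0.2503 0.2504] ang [-93.  177.2  87.1  -2.9]
flat c [0.6046 0.163 ] sides [0.1317 0.0617 0.1323 0.0606] ang [-92.8 178.   86.7  -2.5]
stand c [0.4595 0.1092] sides [0.0456 0.0585 0.0455 0.0594] ang [-93.8 176.3  87.4  -3.6]
slab c [ 0.5524 -0.158 ] sides [0.2174 0.2165 0.2164 0.2167] ang [ -80.9 -171.    99.1    9.2]
slotA c [ 0.6248 -0.1799] sides [0.1248 0.0565 0.1257 0.0571] ang [ -80.9 -169.6   99.4    9.5]
slotB c [ 0.4814 -0.1376] sides [0.1265 0.0564 0.1274 0.0575] ang [ -80.9 -170.6   99.6    8.5]
p_left c [ 0.5738 -0.0855] sides [0.0583 0.1321 0.0586 0.1295] ang [ -81.  -171.    96.4    8.9]
p_right c [ 0.5305 -0.2275] sides [0.0587 0.1304 0.0608 0.1264] ang [ -79.6 -170.4   96.6    8.7]
flat side c [0.6027 0.1645] sides [0.0647 0.1221 0.0646 0.1217] ang [ -4.7  84.9 175.7 -95.1]
stand side c [0.4568 0.1082] sides [0.0566 0.0431 0.0604 0.0333] ang [  -7.2   81.3 -177.9  -93.9]
flat [0.6406 0.228  0.0448] 0.0029
flat [0.6294 0.096  0.0515] 0.0035
flat [0.5661 0.0983 0.0533] 0.007
flat [0.5776 0.2309 0.046 ] 0.0014
st [0.4901 0.1304 0.1317] 0.0007
st [0.485  0.0851 0.1331] 0.0048
st [0.4274 0.0885 0.1353] 0.0034
st [0.4309 0.1348 0.1278] 0.0004
slab [ 0.4642 -0.2821  0.0261] 0.0033
slab [ 0.4283 -0.0684  0.0228] 0.0001
slab r [ 0.46419211 -0.28212294  0.02610726] [ 0.67478213 -0.2473457   0.02729576]
```

```bash
cat > mv.py <<'E'
import sys
from h import *
from scipy.spatial.transform import Rotation as R
np.set_printoptions(suppress=True)
# args: TCP x y z, yaw deg, tilt deg (turn about tool y, after yaw)
x,y,z,yaw,tilt=map(float,sys.argv[1:6])
s=robot.read_state();R0=R.from_euler("xyz",s["eef_rot"])
T=R.from_euler("xyz",[180,0,yaw],degrees=True)*R.from_euler("y",tilt,degrees=True)
print("t",s["t"],"pos",s["ee_pos"].round(4),"off",(R0.inv().apply(np.array([x,y,z])-s["ee_pos"])*1000).round(1),"rot",np.degrees((R0.inv()*T).as_rotvec()).round(1),"q",s["joint_positions"].round(2))
E
python3 mv.py .6048 .178 .20 87.2 0
```

```text
t 0.4 pos [0.2866 0.5833 0.2185] off [-464.3 -223.4   18.6] rot [-0.   0.  66.6] q [-1.14  0.62 -0.01  1.42  0.01  1.1  -0.04]
```

>>> arm_command(
  jaw=[93,93,93,93,93,93,93,93,93,93,93,93],
  offset=[
    [-464,-223,18],
    [-464,-223,18],
    [-464,-223,18],
    [-464,-223,18],
    [-464,-223,18],
    [-464,-223,18],
    [-464,-223,18],
    [-464,-223,18],
    [-464,-223,18],
    [-464,-223,18],
    [-464,-223,18],
    [-464,-223,18],
  ],
  rot=[
    [0,0,66.6],
    [0,0,66.6],
    [0,0,66.6],
    [0,0,66.6],
    [0,0,66.6],
    [0,0,66.6],
    [0,0,66.6],
    [0,0,66.6],
    [0,0,66.6],
    [0,0,66.6],
    [0,0,66.6],
    [0,0,66.6],
  ],
)

```text
t: 1.4
ee_pos: [0.5964, 0.189, 0.2013]
eef_rot: [3.141, -0.0, 1.523]
contact_force: [0.6, 0.8, -0.4]
grip_width: 1.0
gripper_force: 0.0
```

```bash
python3 mv.py .6048 .178 .08 87.2 0
```

```text
t 1.4 pos [0.5964 0.189  0.2013] off [-10.7   8.9 121.3] rot [ 0.  -0.   0.1] q [-0.52  0.61  0.31  1.53 -0.2   1.04 -0.21]
```

>>> arm_command(
  jaw=[93,93,93,93,93],
  offset=[
    [-11,9,40],
    [-11,9,80],
    [-11,9,121],
    [-11,9,121],
    [-11,9,121],
  ],
  rot=[
    [0,0,0],
    [0,0,0],
    [0,0,0],
    [0,0,0],
    [0,0,0],
  ],
)

```text
t: 1.82
ee_pos: [0.6023, 0.179, 0.0785]
eef_rot: [-3.137, 0.001, 1.523]
contact_force: [0.7, 0.8, 0.2]
grip_width: 0.997
gripper_force: 0.0
```

```bash
python3 mv.py .6048 .178 .0112 87.2 0
```

```text
t 1.8167 pos [0.6023 0.179  0.0785] off [-0.8  2.9 67.3] rot [-0.3  0.1  0. ] q [-0.48  0.75  0.26  1.64 -0.25  0.79 -0.15]
```

>>> arm_command(
  jaw=[93,93,93,93,50,50,50,50,50,50],
  offset=[
    [-1,2,35],
    [-1,2,60],
    [-1,2,67],
    [-1,2,67],
    [-1,2,67],
    [-1,2,67],
    [-1,2,67],
    [-1,2,67],
    [-1,2,67],
    [-1,2,67],
  ],
  rot=[
    [0,0,0],
    [0,0,0],
    [0,0,0],
    [0,0,0],
    [0,0,0],
    [0,0,0],
    [0,0,0],
    [0,0,0],
    [0,0,0],
    [0,0,0],
  ],
)

```text
t: 2.65
ee_pos: [0.6063, 0.1781, 0.014]
eef_rot: [3.14, -0.0, 1.522]
contact_force: [-0.2, 0.1, 2.6]
grip_width: 0.643
gripper_force: 30.0
```

```bash
python3 mv.py .6048 .178 .15 87.2 0
```

```text
t 2.65 pos [0.6063 0.1781 0.014 ] off [  -0.1   -1.3 -136. ] rot [ 0.1 -0.   0. ] q [-0.46  0.84  0.23  1.67 -0.28  0.67 -0.12]
```

>>> arm_command(
  jaw=[50,50,50,50,50,50,50,50],
  offset=[
    [0,0,-5],
    [0,0,-20],
    [0,0,-45],
    [0,0,-75],
    [0,0,-105],
    [0,0,-125],
    [0,0,-125],
    [0,0,-125],
  ],
  rot=[
    [0,0,0],
    [0,0,0],
    [0,0,0],
    [0,0,0],
    [0,0,0],
    [0,0,0],
    [0,0,0],
    [0,0,0],
  ],
)

```text
t: 3.32
ee_pos: [0.6058, 0.178, 0.1385]
eef_rot: [3.141, -0.0, 1.523]
contact_force: [-0.3, -0.2, -3.1]
grip_width: 0.644
gripper_force: 30.0
```

```bash
python3 mv.py .6215 -.1646 .14 99.1 0
```

```text
t 3.3167 pos [0.6058 0.178  0.1385] off [-341.4   32.2   -1.6] rot [  0.   -0.  -11.9] q [-0.49  0.68  0.29  1.58 -0.23  0.91 -0.17]
```

>>> arm_command(
  jaw=[50,50,50,50,50,50,50,50,50,50,50,50],
  offset=[
    [-20,2,0],
    [-55,5,0],
    [-95,9,0],
    [-135,13,0],
    [-175,16,0],
    [-215,20,0],
    [-255,24,0],
    [-290,27,0],
    [-320,30,0],
    [-341,32,0],
    [-341,32,0],
    [-341,32,0],
  ],
  rot=[
    [0,0,0],
    [0,0,-2],
    [0,0,-4],
    [0,0,-6],
    [0,0,-8],
    [0,0,-10],
    [0,0,-12],
    [0,0,-12],
    [0,0,-12],
    [0,0,-12],
    [0,0,-12],
    [0,0,-12],
  ],
)

```text
t: 4.32
ee_pos: [0.619, -0.1659, 0.1353]
eef_rot: [-3.136, -0.002, 1.728]
contact_force: [0.2, 0.6, -3.0]
grip_width: 0.646
gripper_force: 30.0
```

```bash
python3 mv.py .6215 -.1646 .10 99.1 0
python3 - <<'E'
from h import *
import cv2
a=robot.get_image("top")[110:270,240:370,::-1];b=robot.get_image("side")[150:270,200:330,::-1]
f=lambda i:cv2.resize(i,(390,480) if i.shape[0]>130 else (390,360),interpolation=cv2.INTER_CUBIC)
c=np.zeros((480,790,3),np.uint8);c[:,:390]=f(a);c[:360,400:]=f(b);cv2.imwrite("pics/carry1.png",c)
E
```

```text
t 4.3167 pos [ 0.619  -0.1659  0.1353] off [ 0.8  2.8 35.3] rot [-0.3 -0.1 -0.1] q [ 0.11  0.69  0.21  1.55 -0.16  0.92  0.53]
```

View pics/carry1.png

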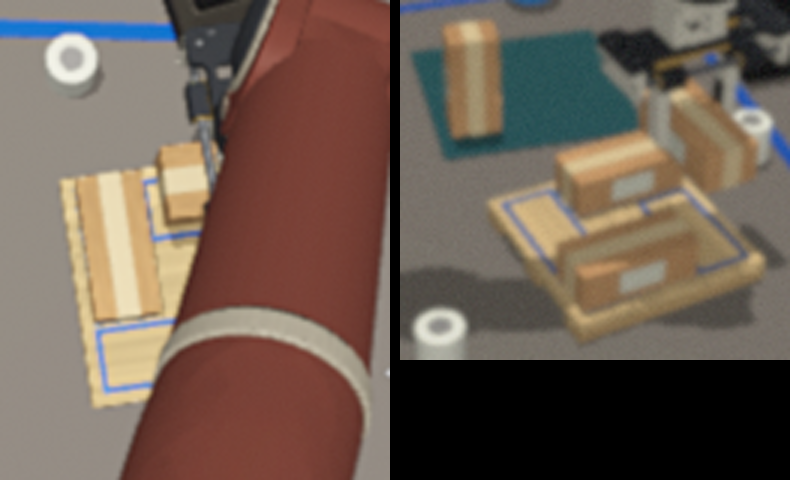

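The carton hangs level over its slot: its left end is at (185,180) in the top half, and in the side half it is parallel to the slot. Going down.

>>> arm_command(
  jaw=[50,50,50,50,50,50],
  offset=[
    [1,2,20],
    [1,2,45],
    [1,2,65],
    [1,2,75],
    [1,2,75],
    [1,2,75],
  ],
  rot=[
    [0,0,0],
    [0,0,0],
    [0,0,0],
    [0,0,0],
    [0,0,0],
    [0,0,0],
  ],
)

```text
t: 4.92
ee_pos: [0.6225, -0.1607, 0.0625]
eef_rot: [-3.139, -0.003, 1.734]
contact_force: [-0.1, 0.5, -2.7]
grip_width: 0.647
gripper_force: 30.0
```

```bash
python3 mv.py .6215 -.1646 .036 99.1 0;python3 -c "
from plant import robot
[robot.get_image('top') for _ in range(3)]";  python3 mv.py .6215 -.1646 .036 99.1 0
```

```text
t 4.9167 pos [ 0.6225 -0.1607  0.0625] off [-3.8 -1.6 26.5] rot [-0.1 -0.2  0.2] q [ 0.11  0.78  0.18  1.6  -0.18  0.78  0.54]
t 5.0667 pos [ 0.623  -0.1612  0.0634] off [-3.1 -2.  27.4] rot [-0.  -0.1  0.2] q [ 0.12  0.78  0.18  1.6  -0.18  0.78  0.54]
```

>>> arm_command(
  jaw=[50,50,50,50,50],
  offset=[
    [-3,-2,2],
    [-3,-2,12],
    [-3,-2,20],
    [-3,-2,23],
    [-3,-2,23],
  ],
  rot=[
    [0,0,0],
    [0,0,0],
    [0,0,0],
    [0,0,0],
    [0,0,0],
  ],
)

```text
t: 5.48
ee_pos: [0.6228, -0.1643, 0.0409]
eef_rot: [3.139, -0.002, 1.734]
contact_force: [1.2, 0.7, 1.1]
grip_width: 0.646
gripper_force: 30.0
```

```bash
python3 mv.py .6215 -.1646 .036 99.1 0;python3 -c "
from plant import robot
[robot.get_image('top') for _ in range(3)]";  python3 mv.py .6215 -.1646 .036 99.1 0
```

```text
t 5.4833 pos [ 0.6228 -0.1643  0.0409] off [-0.1 -1.4  4.9] rot [ 0.1 -0.1  0.2] q [ 0.13  0.81  0.17  1.62 -0.19  0.73  0.55]
t 5.6333 pos [ 0.6222 -0.1662  0.0407] off [ 1.7 -0.5  4.7] rot [0.1 0.  0.1] q [ 0.13  0.81  0.17  1.62 -0.19  0.73  0.55]
```

>>> arm_command(
  jaw=[50,50,50,50],
  offset=[
    [1,0,1],
    [1,0,2],
    [1,0,3],
    [1,0,3],
  ],
  rot=[
    [0,0,0],
    [0,0,0],
    [0,0,0],
    [0,0,0],
  ],
)

```text
t: 5.97
ee_pos: [0.622, -0.1649, 0.0378]
eef_rot: [3.14, 0.0, 1.732]
contact_force: [-0.8, 2.2, 4.3]
grip_width: 0.646
gripper_force: 30.0
```

```bash
python3 mv.py .6215 -.1646 .036 99.1 0
python3 - <<'E'
from h import *
import cv2
a=robot.get_image("top")[130:250,240:370,::-1];b=robot.get_image("side")[180:270,220:330,::-1]
c=np.zeros((540,800,3),np.uint8);c[:360,:390]=cv2.resize(a,(390,360),interpolation=2);c[:328,400:]=cv2.resize(b,(400,328),interpolation=2);cv2.imwrite("pics/place1.png",c)
E
```

```text
t 5.9667 pos [ 0.622  -0.1649  0.0378] off [ 0.4 -0.4  1.8] rot [0.1 0.  0.1] q [ 0.13  0.81  0.17  1.62 -0.19  0.73  0.55]
```

View pics/place1.png

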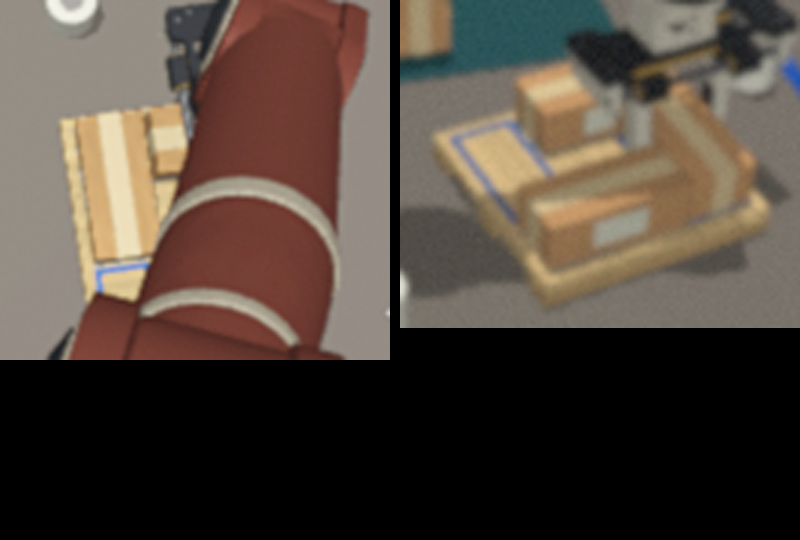

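The carton sits in its slot between its neighbours (end at (745,170) in the right half). Release and lift.

>>> arm_command(
  jaw=[62,66,72,78,78,78,78,78,78,78,78,78],
  offset=[
    [0,0,0],
    [0,0,0],
    [0,0,0],
    [0,0,0],
    [0,0,-5],
    [0,0,-20],
    [0,0,-45],
    [0,0,-80],
    [0,0,-120],
    [0,0,-160],
    [0,0,-180],
    [0,0,-180],
  ],
  rot=[
    [0,0,0],
    [0,0,0],
    [0,0,0],
    [0,0,0],
    [0,0,0],
    [0,0,0],
    [0,0,0],
    [0,0,0],
    [0,0,0],
    [0,0,0],
    [0,0,0],
    [0,0,0],
  ],
)

```text
t: 7.07
ee_pos: [0.6245, -0.1667, 0.224]
eef_rot: [3.13, 0.005, 1.731]
contact_force: [0.6, -0.9, 0.4]
grip_width: 0.837
gripper_force: 0.0
```

```bash
python3 mv.py .4595 .20 .22 86.7 0
```

```text
t 7.0667 pos [ 0.6245 -0.1667  0.224 ] off [ 388.4 -104.3    0.8] rot [ 0.7  0.2 12.5] q [ 0.1   0.61  0.22  1.45 -0.14  1.09  0.51]
```

```bash
python3 mv.py .464 .21 .215 86.7 -45
```

```text
t 7.0667 pos [ 0.6245 -0.1667  0.224 ] off [397.6 -98.3   5.8] rot [  5.6 -44.6  11.6] q [ 0.1   0.61  0.22  1.45 -0.14  1.09  0.51]
```

>>> arm_command(
  jaw=[93,93,93,93,93,93,93,93,93,93,93,93],
  offset=[
    [38,-9,0],
    [75,-19,0],
    [115,-28,0],
    [155,-38,0],
    [195,-48,2],
    [235,-58,3],
    [275,-68,4],
    [315,-78,5],
    [355,-88,5],
    [397,-98,6],
    [397,-98,6],
    [397,-98,6],
  ],
  rot=[
    [0,-4,1],
    [1,-8,2],
    [1.5,-13,3.5],
    [2,-18,5],
    [3,-23,6],
    [3.5,-28,7],
    [4,-33,9],
    [5,-38,10],
    [5.6,-44.6,11.6],
    [5.6,-44.6,11.6],
    [5.6,-44.6,11.6],
    [5.6,-44.6,11.6],
  ],
)

```text
t: 8.07
ee_pos: [0.4597, 0.2146, 0.2091]
eef_rot: [-3.119, 0.784, 1.537]
contact_force: [0.7, -1.0, 0.6]
grip_width: 0.997
gripper_force: 0.0
```

```bash
python3 mv.py .464 .1856 .170 86.7 -45
```

```text
t 8.0667 pos [0.4597 0.2146 0.2091] off [ 7.2  6.3 47.9] rot [-0.3 -0.1  1. ] q [-1.08  0.77  0.54  1.56  0.24  1.4  -0.72]
```

>>> arm_command(
  jaw=[93,93,93,93],
  offset=[
    [3,3,20],
    [7,6,48],
    [7,6,48],
    [7,6,48],
  ],
  rot=[
    [0,0,0.5],
    [0,0,1],
    [0,0,1],
    [0,0,1],
  ],
)

```text
t: 8.4
ee_pos: [0.4647, 0.1787, 0.1727]
eef_rot: [-3.139, 0.786, 1.497]
contact_force: [0.0, -0.1, -0.0]
grip_width: 1.001
gripper_force: 0.0
```

```bash
cd .;python3 -c "
from plant import robot
[robot.get_image('top') for _ in range(2)]"; python3 mv.py .4595 .1007 .0847 86.7 -45
```

```text
t 8.5 pos [0.4656 0.1815 0.1732] off [  4.9  -0.4 119.9] rot [-0.5 -0.2 -0.6] q [-1.04  0.79  0.54  1.64  0.25  1.28 -0.75]
```

>>> arm_command(
  jaw=[93,93,93,93,93,75,70,66,62,58,50,50],
  offset=[
    [5,0,30],
    [5,0,65],
    [5,0,100],
    [5,0,118],
    [5,0,119],
    [5,0,119],
    [5,0,119],
    [5,0,119],
    [5,0,119],
    [5,0,119],
    [5,0,119],
    [5,0,119],
  ],
  rot=[
    [0,0,0],
    [0,0,0],
    [0,0,0],
    [0,0,0],
    [0,0,0],
    [0,0,0],
    [0,0,0],
    [0,0,0],
    [0,0,0],
    [0,0,0],
    [0,0,0],
    [0,0,0],
  ],
)

```text
t: 9.5
ee_pos: [0.4596, 0.1023, 0.0847]
eef_rot: [3.141, 0.782, 1.502]
contact_force: [-0.1, 0.7, 3.7]
grip_width: 0.646
gripper_force: 30.0
```

```bash
python3 mv.py .4595 .1007 .1647 86.7 -45
python3 - <<'E'
from h import *
import cv2
a=robot.get_image("top")[140:265,130:360,::-1];b=robot.get_image("side")[140:265,195:330,::-1]
c=np.zeros((600,800,3),np.uint8);c[:250,:460]=cv2.resize(a,None,fx=2,fy=2,interpolation=2);c[225:600,395:800]=cv2.resize(b,None,fx=3,fy=3,interpolation=2);cv2.imwrite("pics/grip2.png",c)
E
```

```text
t 9.5 pos [0.4596 0.1023 0.0847] off [-57.6   0.  -55.6] rot [-0.5 -0.2 -0.5] q [-0.97  0.88  0.54  1.85  0.28  0.98 -0.78]
```

View pics/grip2.png

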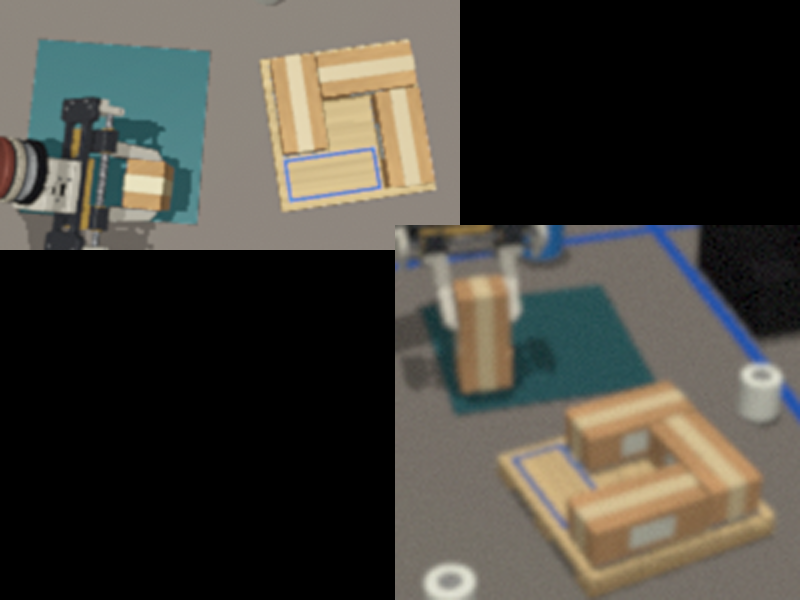

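Both views look good: the first carton is well seated in the pinwheel at (365,70), and the standing carton is gripped near its top (145,185). Now a gentle lift.

>>> arm_command(
  jaw=[50,50,50,50,50,50],
  offset=[
    [-3,0,-3],
    [-14,0,-14],
    [-30,0,-30],
    [-46,0,-46],
    [-54,0,-54],
    [-54,0,-54],
  ],
  rot=[
    [0,0,0],
    [0,0,0],
    [0,0,0],
    [0,0,0],
    [0,0,0],
    [0,0,0],
  ],
)

```text
t: 10.1
ee_pos: [0.4601, 0.1014, 0.1621]
eef_rot: [3.138, 0.78, 1.497]
contact_force: [-0.2, -1.1, -3.4]
grip_width: 0.645
gripper_force: 29.9
```

```bash
python3 mv.py .4595 .118 .13 86.7 0;  python3 mv.py .4595 .133 .10 86.7 45
```

```text
t 10.1 pos [0.4601 0.1014 0.1621] off [34.3 -1.9 11.2] rot [-0.1 44.7 -0.8] q [-0.99  0.75  0.58  1.81  0.3   1.12 -0.73]
t 10.1 pos [0.4601 0.1014 0.1621] off [66. -3. 22.] rot [ 0.2 89.7 -0.8] q [-0.99  0.75  0.58  1.81  0.3   1.12 -0.73]
```

>>> arm_command(
  jaw=[50,50,50,50,50,50,50,50,50,50],
  offset=[
    [1,0,0],
    [3,0,1],
    [6,0,2],
    [10,0,3],
    [14,-1,5],
    [18,-1,6],
    [22,-1,7],
    [26,-2,9],
    [30,-2,10],
    [34,-2,11],
  ],
  rot=[
    [0,2,0],
    [0,6,0],
    [0,11,0],
    [0,16,0],
    [0,21,0],
    [0,26,0],
    [0,31,0],
    [0,36,0],
    [0,41,0],
    [0,45,0],
  ],
)

```text
t: 10.93
ee_pos: [0.457, 0.1161, 0.1281]
eef_rot: [-3.139, -0.004, 1.499]
contact_force: [-0.8, 0.4, -2.6]
grip_width: 0.647
gripper_force: 29.9
```

```bash
python3 mv.py .4595 .133 .08 86.7 45
```

```text
t 10.9333 pos [0.457  0.1161 0.1281] off [16.8  1.4 48.1] rot [ 0.2 44.8 -0.8] q [-0.44  0.48  0.2   2.04 -0.16  0.64 -0.19]
```

>>> arm_command(
  jaw=[50,50,50,50,50,50,50,50,50,50,50],
  offset=[
    [1,0,2],
    [3,0,6],
    [5,0,12],
    [7,1,18],
    [9,1,24],
    [11,1,30],
    [13,1,36],
    [15,1,42],
    [17,1,47],
    [17,1,48],
    [17,1,48],
  ],
  rot=[
    [0,3,0],
    [0,8,0],
    [0,13,0],
    [0,18,0],
    [0,23,0],
    [0,28,0],
    [0,33,0],
    [0,38,0],
    [0,42,-0.5],
    [0,45,-0.5],
    [0,45,-0.5],
  ],
)

```text
t: 11.85
ee_pos: [0.46, 0.1301, 0.0769]
eef_rot: [-3.136, -0.786, 1.495]
contact_force: [0.7, -1.0, -3.3]
grip_width: 0.646
gripper_force: 30.0
```

```bash
python3 mv.py .4595 .133 .025 86.7 45
python3 - <<'E'
from h import *
import cv2
a=robot.get_image("top")[150:260,135:245,::-1];b=robot.get_image("side")[130:240,190:300,::-1]
cv2.imwrite("pics/lay.png",cv2.resize(np.hstack([b,a]),(800,400),interpolation=2))
E
```

```text
t 11.85 pos [0.46   0.1301 0.0769] off [-34.7  -0.5  38.7] rot [ 0.4 -0.  -0.7] q [ 0.58  0.82 -0.64  2.16 -0.86  0.44  0.85]
```

View pics/lay.png

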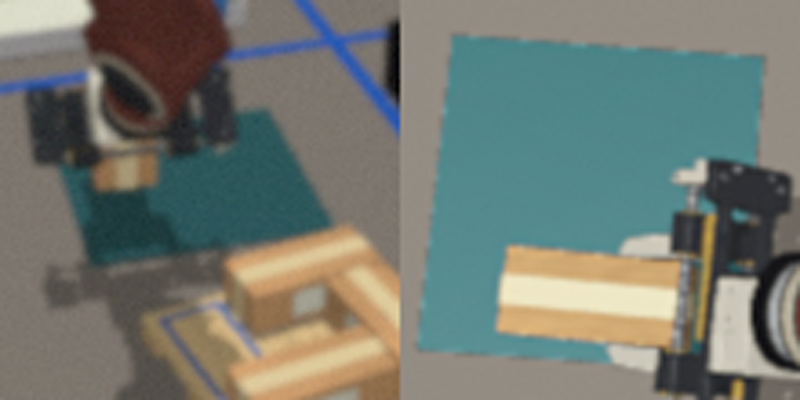

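The carton is now level (590,295 in the right half) over the mat. Lowering.

>>> arm_command(
  jaw=[50,50,50,50,50,50],
  offset=[
    [-8,0,9],
    [-18,0,20],
    [-27,0,30],
    [-33,0,37],
    [-35,0,39],
    [-35,0,39],
  ],
  rot=[
    [0,0,0],
    [0,0,0],
    [0,0,0],
    [0,0,0],
    [0,0,0],
    [0,0,0],
  ],
)

```text
t: 12.45
ee_pos: [0.4606, 0.1382, 0.0284]
eef_rot: [3.138, -0.787, 1.512]
contact_force: [0.3, 0.9, -2.3]
grip_width: 0.642
gripper_force: 30.0
```

```bash
cd .;python3 -c "
from plant import robot
[robot.get_image('top') for _ in range(2)];print(robot.read_state()['contact_force'])"; python3 mv.py .4595 .133 .0187 86.7 45
```

```text
[ 5.62403950e-01  2.69790962e-03 -2.83065324e+00]
t 12.55 pos [0.461  0.1382 0.0292] off [-11.2  -1.2   3.7] rot [ 0.3 -0.1  0. ] q [ 0.59  0.95 -0.68  2.17 -0.89  0.32  0.94]
```

>>> arm_command(
  jaw=[50,50,50,50],
  offset=[
    [-2,0,2],
    [-4,0,4],
    [-5.5,0,5.5],
    [-5.5,0,5.5],
  ],
  rot=[
    [0,0,0],
    [0,0,0],
    [0,0,0],
    [0,0,0],
  ],
)

```text
t: 12.88
ee_pos: [0.4609, 0.1375, 0.0204]
eef_rot: [3.138, -0.787, 1.51]
contact_force: [0.4, -0.1, -2.9]
grip_width: 0.643
gripper_force: 30.0
```

```bash
cd .;python3 -c "
from plant import robot
[robot.get_image('top') for _ in range(2)];print(robot.read_state()['contact_force'])"; python3 mv.py .4595 .133 .0187 86.7 45
```

```text
[-0.2117574  -0.87534226 -2.80821142]
t 12.9833 pos [0.4609 0.1377 0.0208] off [-4.8 -1.1 -1.9] rot [ 0.3 -0.1 -0.1] q [ 0.59  0.97 -0.69  2.17 -0.89  0.3   0.95]
```

>>> arm_command(
  jaw=[50,50,50,50,50],
  offset=[
    [-0.7,0,0.7],
    [-1.4,0,1.4],
    [-2.1,0,2.1],
    [-2.5,0,2.5],
    [-2.5,0,2.5],
  ],
  rot=[
    [0,0,0],
    [0,0,0],
    [0,0,0],
    [0,0,0],
    [0,0,0],
  ],
)

```text
t: 13.4
ee_pos: [0.461, 0.1385, 0.0186]
eef_rot: [3.137, -0.791, 1.513]
contact_force: [-1.5, -4.0, 5.0]
grip_width: 0.646
gripper_force: 30.0
```

```bash
cd .;python3 -c "
from plant import robot
[robot.get_image('top') for _ in range(2)];print(robot.read_state()['contact_force'])"; python3 mv.py .4595 .133 .0187 86.7 45
```

```text
[-1.15748504 -3.30001267  5.88087807]
t 13.5 pos [0.461  0.1385 0.0186] off [-3.8 -1.2 -4. ] rot [ 0.3 -0.3  0. ] q [ 0.59  0.98 -0.69  2.17 -0.89  0.3   0.96]
```

>>> arm_command(
  jaw=[62,64,68,74,84,90,90,90,90,90,90,90],
  offset=[
    [0,0,0],
    [0,0,0],
    [0,0,0],
    [0,0,0],
    [0,0,0],
    [0,0,0],
    [0,0,-5],
    [0,0,-20],
    [0,0,-50],
    [0,0,-85],
    [0,0,-120],
    [0,0,-120],
  ],
  rot=[
    [0,0,0],
    [0,0,0],
    [0,0,0],
    [0,0,0],
    [0,0,0],
    [0,0,0],
    [0,0,0],
    [0,0,0],
    [0,0,0],
    [0,0,0],
    [0,0,0],
    [0,0,0],
  ],
)

```text
t: 14.5
ee_pos: [0.4581, 0.0475, 0.1042]
eef_rot: [3.128, -0.781, 1.511]
contact_force: [0.9, -0.0, -0.7]
grip_width: 0.971
gripper_force: 0.0
```

```bash
python3 mv.py .46 .14 .16 86.7 0
python3 - <<'E'
from h import *
import cv2
a=robot.get_image("top")[150:260,135:245,::-1]
a=cv2.resize(a,(550,550),interpolation=2);cv2.imwrite("pics/laid.png",a)
E
```

```text
t 14.5 pos [0.4581 0.0475 0.1042] off [105.   -4.   25.4] rot [  0.8 -44.7  -0.4] q [ 0.68  0.74 -0.52  2.1  -0.73  0.66  0.84]
```

View pics/laid.png

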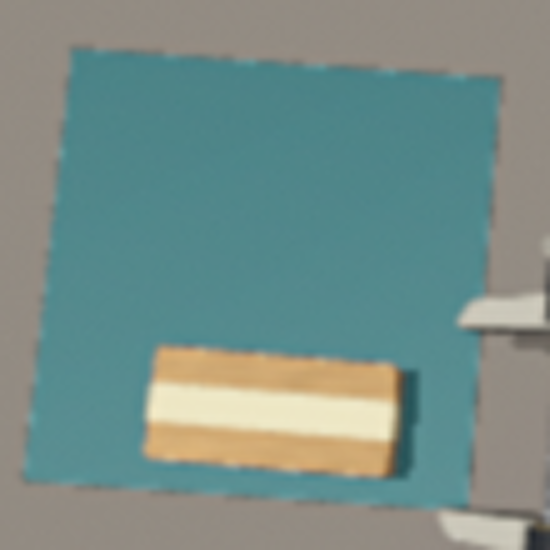

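The carton lies flat on the mat with its top corners at (157,346), (399,365), (391,476) and (144,458).

```bash
python3 - <<'E'
from h import *
rect("laid","top",[(157,346),(399,365),(391,476),(144,458)],M,.048)
E
python3 mv.py .46 .125 .13 86.9 0
```

```text
laid c [0.461 0.154] sides [0.1313 0.0597 0.1328 0.0603] ang [-93.3 177.9  86.9  -3.5]
t 14.55 pos [0.4571 0.0499 0.1031] off [72.2 -2.  33.9] rot [  0.7 -44.9  -0.5] q [ 0.68  0.75 -0.53  2.1  -0.74  0.66  0.84]
```

```bash
python3 mv.py .4602 .139 .10 86.8 0
```

```text
t 14.55 pos [0.4571 0.0499 0.1031] off [61.  -2.9 65.1] rot [  0.7 -44.9  -0.4] q [ 0.68  0.75 -0.53  2.1  -0.74  0.66  0.84]
```

>>> arm_command(
  jaw=[93,93,93,93,93,93,93,93,93,93,93],
  offset=[
    [3,0,2],
    [10,0,8],
    [18,0,17],
    [26,-1,26],
    [34,-1,36],
    [43,-2,46],
    [52,-2,55],
    [61,-3,65],
    [61,-3,65],
    [61,-3,65],
    [61,-3,65],
  ],
  rot=[
    [0,-6,0],
    [0,-12,0],
    [0,-18,0],
    [0,-24,0],
    [0,-30,0],
    [0.5,-36,0],
    [0.7,-42,-0.4],
    [0.7,-44.9,-0.4],
    [0.7,-44.9,-0.4],
    [0.7,-44.9,-0.4],
    [0.7,-44.9,-0.4],
  ],
)

```text
t: 15.47
ee_pos: [0.4563, 0.1428, 0.0982]
eef_rot: [-3.133, -0.004, 1.523]
contact_force: [-0.4, -0.6, 0.7]
grip_width: 0.998
gripper_force: 0.0
```

```bash
cd .;python3 -c "
from plant import robot
[robot.get_image('top') for _ in range(2)]"; python3 mv.py .4602 .139 .014 86.8 0
```

```text
t 15.5667 pos [0.4574 0.1396 0.0987] off [-0.7  3.5 84.6] rot [-0.4 -0.2  0. ] q [-0.47  0.54  0.2   2.04 -0.19  0.58 -0.2 ]
```

>>> arm_command(
  jaw=[93,93,93,93,75,68,62,50,50,50,50,50],
  offset=[
    [-1,2,30],
    [-1,2,60],
    [-1,2,80],
    [-1,2,84],
    [-1,2,84],
    [-1,2,84],
    [-1,2,84],
    [-1,2,84],
    [-1,2,84],
    [-1,2,84],
    [-1,2,84],
    [-1,2,84],
  ],
  rot=[
    [0,0,0],
    [0,0,0],
    [0,0,0],
    [0,0,0],
    [0,0,0],
    [0,0,0],
    [0,0,0],
    [0,0,0],
    [0,0,0],
    [0,0,0],
    [0,0,0],
    [0,0,0],
  ],
)

```text
t: 16.57
ee_pos: [0.4604, 0.1415, 0.0162]
eef_rot: [-3.138, -0.005, 1.519]
contact_force: [0.3, -1.1, 6.4]
grip_width: 0.646
gripper_force: 30.0
```

```bash
python3 mv.py .4602 .139 .014 86.8 0
```

```text
t 16.5667 pos [0.4604 0.1415 0.0162] off [-2.5 -0.1  2.2] rot [-0.2 -0.3  0.3] q [-0.43  0.69  0.13  2.09 -0.24  0.38 -0.15]
```

>>> arm_command(
  jaw=[50,50,50,50,50,50,50,50],
  offset=[
    [0,0,-4],
    [0,0,-20],
    [0,0,-45],
    [0,0,-75],
    [0,0,-105],
    [0,0,-125],
    [0,0,-125],
    [0,0,-125],
  ],
  rot=[
    [0,0,0],
    [0,0,0],
    [0,0,0],
    [0,0,0],
    [0,0,0],
    [0,0,0],
    [0,0,0],
    [0,0,0],
  ],
)

```text
t: 17.23
ee_pos: [0.4596, 0.1409, 0.1404]
eef_rot: [-3.136, -0.004, 1.52]
contact_force: [-0.5, -0.3, -4.0]
grip_width: 0.644
gripper_force: 29.9
```

```bash
python3 mv.py .4836 -.1507 .14 99.1 0
```

```text
t 17.2333 pos [0.4596 0.1409 0.1404] off [-290.    38.7   -1.1] rot [ -0.3  -0.3 -12. ] q [-0.5   0.47  0.23  2.   -0.17  0.69 -0.21]
```

>>> arm_command(
  jaw=[50,50,50,50,50,50,50,50,50,50,50,50],
  offset=[
    [-15,2,0],
    [-40,5,0],
    [-70,9,0],
    [-105,14,0],
    [-140,19,0],
    [-175,24,0],
    [-210,28,0],
    [-245,33,0],
    [-272,37,0],
    [-290,39,0],
    [-290,39,0],
    [-290,39,0],
  ],
  rot=[
    [0,0,0],
    [0,0,-2],
    [0,0,-4],
    [0,0,-6],
    [0,0,-8],
    [0,0,-10],
    [-0.3,-0.3,-12],
    [-0.3,-0.3,-12],
    [-0.3,-0.3,-12],
    [-0.3,-0.3,-12],
    [-0.3,-0.3,-12],
    [-0.3,-0.3,-12],
  ],
)

```text
t: 18.23
ee_pos: [0.4822, -0.1514, 0.1366]
eef_rot: [-3.137, -0.001, 1.726]
contact_force: [0.3, 1.0, -3.5]
grip_width: 0.648
gripper_force: 29.9
```

```bash
cd .;python3 -c "
from plant import robot
[robot.get_image('top') for _ in range(2)]"; python3 mv.py .4836 -.1507 .08 99.1 0
```

```text
t 18.3333 pos [ 0.483  -0.149   0.1373] off [-1.9  0.5 57.3] rot [-0.2 -0.1  0.1] q [ 0.15  0.5   0.16  1.94 -0.11  0.71  0.53]
```

>>> arm_command(
  jaw=[50,50,50,50,50],
  offset=[
    [-2,0,15],
    [-2,0,32],
    [-2,0,47],
    [-2,0,50],
    [-2,0,50],
  ],
  rot=[
    [0,0,0],
    [0,0,0],
    [0,0,0],
    [0,0,0],
    [0,0,0],
  ],
)

```text
t: 18.75
ee_pos: [0.4834, -0.1509, 0.0876]
eef_rot: [-3.138, -0.002, 1.731]
contact_force: [0.6, -0.3, -3.0]
grip_width: 0.642
gripper_force: 29.9
```

```bash
cd .;python3 -c "
from plant import robot
[robot.get_image('top') for _ in range(2)]"; python3 mv.py .4836 -.1507 .038 99.1 0;python3 -c "
from plant import robot
robot.get_image('top')"; python3 mv.py .4836 -.1507 .038 99.1 0
```

```text
t 18.85 pos [ 0.4849 -0.1521  0.0892] off [ 1.6 -1.1 51.2] rot [0. 0. 0.] q [ 0.17  0.58  0.14  1.98 -0.13  0.59  0.55]
t 18.9 pos [ 0.4852 -0.1524  0.0896] off [ 2.  -1.4 51.6] rot [0.1 0.1 0. ] q [ 0.17  0.58  0.14  1.98 -0.13  0.59  0.55]
```

>>> arm_command(
  jaw=[50,50,50,50,50,50,50],
  offset=[
    [1,-1,6],
    [1,-1,16],
    [1,-1,27],
    [1,-1,37],
    [1,-1,44],
    [1,-1,46],
    [1,-1,46],
  ],
  rot=[
    [0,0,0],
    [0,0,0],
    [0,0,0],
    [0,0,0],
    [0,0,0],
    [0,0,0],
    [0,0,0],
  ],
)

```text
t: 19.48
ee_pos: [0.4828, -0.152, 0.0421]
eef_rot: [-3.14, -0.0, 1.729]
contact_force: [-0.1, -0.5, -3.1]
grip_width: 0.647
gripper_force: 29.9
```

```bash
cd .;python3 -c "
from plant import robot
[robot.get_image('top') for _ in range(2)];print(robot.read_state()['contact_force'])"; python3 mv.py .4836 -.1507 .038 99.1 0
```

```text
[ 0.35182033  0.34172291 -3.08117183]
t 19.5833 pos [ 0.4836 -0.1522  0.043 ] off [1.5 0.3 5. ] rot [ 0.   0.1 -0.1] q [ 0.19  0.66  0.11  2.01 -0.15  0.48  0.57]
```

>>> arm_command(
  jaw=[50,50,50,50,50],
  offset=[
    [1,0,1.5],
    [1,0,3],
    [1,0,4.5],
    [1,0,5.5],
    [1,0,5.5],
  ],
  rot=[
    [0,0,0],
    [0,0,0],
    [0,0,0],
    [0,0,0],
    [0,0,0],
  ],
)

```text
t: 20.0
ee_pos: [0.4835, -0.1512, 0.0383]
eef_rot: [3.141, 0.001, 1.728]
contact_force: [-0.8, -0.0, 3.8]
grip_width: 0.641
gripper_force: 30.0
```

```bash
cd .;python3 -c "
from plant import robot
[robot.get_image('top') for _ in range(2)];print(robot.read_state()['contact_force'])"; python3 mv.py .4836 -.1507 .038 99.1 0
```

```text
[-0.42111437 -0.33432284  5.92662208]
t 20.1 pos [ 0.4835 -0.1512  0.0383] off [0.4 0.2 0.3] rot [ 0.   0.  -0.1] q [ 0.19  0.67  0.11  2.02 -0.15  0.47  0.57]
```

Seated on the deck (force turned from -3 N to +6 N). Release, lift, and back off toward the mat.

>>> arm_command(
  jaw=[62,66,72,78,78,78,78,78,78,78,78,78],
  offset=[
    [0,0,0],
    [0,0,0],
    [0,0,0],
    [0,0,0],
    [0,0,-5],
    [0,0,-20],
    [0,0,-45],
    [0,0,-80],
    [0,0,-120],
    [0,0,-160],
    [0,0,-180],
    [0,0,-180],
  ],
  rot=[
    [0,0,0],
    [0,0,0],
    [0,0,0],
    [0,0,0],
    [0,0,0],
    [0,0,0],
    [0,0,0],
    [0,0,0],
    [0,0,0],
    [0,0,0],
    [0,0,0],
    [0,0,0],
  ],
)

```text
t: 21.1
ee_pos: [0.4862, -0.1521, 0.2228]
eef_rot: [3.131, 0.005, 1.729]
contact_force: [1.1, -0.6, -0.1]
grip_width: 0.839
gripper_force: 0.0
```

>>> arm_command(
  jaw=[78,78,78,78,78,78,78,78,78,78,78,78],
  offset=[
    [35,0,0],
    [75,0,0],
    [115,0,0],
    [155,0,0],
    [195,0,0],
    [235,0,0],
    [275,0,0],
    [315,0,0],
    [345,0,0],
    [360,0,0],
    [360,0,0],
    [360,0,0],
  ],
  rot=[
    [0,0,0],
    [0,0,0],
    [0,0,0],
    [0,0,0],
    [0,0,0],
    [0,0,0],
    [0,0,0],
    [0,0,0],
    [0,0,0],
    [0,0,0],
    [0,0,0],
    [0,0,0],
  ],
)

```text
t: 22.1
ee_pos: [0.4257, 0.2044, 0.2163]
eef_rot: [-3.14, 0.002, 1.731]
contact_force: [-0.1, -0.7, 0.2]
grip_width: 0.841
gripper_force: 0.0
```

Run:
```python
from h import *
import cv2
im=robot.get_image("top")[:,:,::-1];cv2.imwrite("pics/final.png",im)
# pale tape strips on the cartons: low saturation, bright
hsv=cv2.cvtColor(im,cv2.COLOR_BGR2HSV)[150:260,250:360]
m=((hsv[:,:,1]<75)&(hsv[:,:,2]>185)).astype(np.uint8)
n,l,st,c=cv2.connectedComponentsWithStats(m)
for i in range(1,n):
    if st[i,4]>100:
        p=np.argwhere(l==i)[:,::-1].astype(np.float32)
        (cx,cy),wh,a=cv2.minAreaRect(p)
        k=np.array([cx,cy]);bx=cv2.boxPoints(((cx,cy),wh,a))
        w=[at("top",(q+.5)*5-.5,S,.07) for q in bx];e=[w[1]-w[0],w[2]-w[1]];L=max(e,key=np.linalg.norm);s=min(e,key=np.linalg.norm)
        print(np.mean(w,0).round(4),np.linalg.norm(L).round(3),np.linalg.norm(s).round(3),np.degrees(np.arctan2(L[1],L[0])).round(1))
ex,ey=np.array([.9874,.158]),np.array([-.158,.9874])
for a,b in((-32,-67),(67,-32),(32,67),(-67,32)): print("slot",(np.array([.5527,-.1584])+(a*ex+b*ey)/1e3).round(4))
```

```text
[ 0.5748 -0.0861] 0.132 0.02 -171.1
[ 0.6231 -0.1774] 0.132 0.019 -81.0
[ 0.5314 -0.2292] 0.131 0.019 -171.2
[ 0.4806 -0.1366] 0.132 0.02 -81.8
slot [ 0.5317 -0.2296]
slot [ 0.6239 -0.1794]
slot [ 0.5737 -0.0872]
slot [ 0.4815 -0.1374]
```

All four cartons are within about 2 mm and 1° of their outlines.

```bash
python3 -c "
from plant import robot
print(robot.hand_in())"
```

```text
the job is handed in; nothing more can be done
None
```

The pinwheel layer is complete and handed in: both cartons were loaded, the standing one after being laid flat on the mat and let go there, and in the last top view all four cartons were within about 2 mm and 1° of their outlines.

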